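# Open the modelling-paste canister and park its screw cap

### The arm

A 6-joint arm with a two-finger parallel gripper is mounted at the origin on the work surface. World frame = base frame: x ahead of the robot, y to its left, z up, the work surface at z = 0. Lengths are in m, angles in rad, forces in N, time in s.
With the tool pointing down it reaches from about 0.275 to 0.75 m from the base axis. Payload 10.2 kg.
Tool frame: the origin (TCP) lies at the very end of the fingers, on their centre line; the grasp point (between the pads) lies pinch_z behind it (pinch_z is the distance from the TCP to the grasp point, in m); z points along the fingers, x is the direction in which the jaws open and shut, and the axes are right-handed (so a half turn about z gives the same grasp; the last joint's range is limited). The gripper opens to 88 mm and grips with 3 to 60 N. Pads are 18 mm wide; open, the fingers measure 123 mm over their backs; the gripper's body (75 mm by 187 mm) begins 45 mm behind the grasp point.
Start: joints at [0.911, 0.313, 1.498, -0, 1.331, -0.223], TCP at [0.222, 0.476, 0.239] pointing down, gripper open.
Joint ranges: [-2.94, 2.94], [-0.97, 2.17], [0.19, 2.56], [-1.23, 4.37], [0.02, 3.11], [-2.88, 2.88]. Speed limits (rad/s): [2.39, 2.39, 3.01, 3.14, 3.14, 3.14].

### API

Orientations are given as a unit quaternion [w, x, y, z].
In Python, from rig import get_obs, snapshot, finish_job, pinch_z gives the robot as it stands.
- The arm moves only by the shell command python3 -m creep 'ROWS' [FORCE]. ROWS is JSON, a list of rows, each an object with "hand": the finger opening in m, from 0 to 0.0881; "translation": the shift along the tool's x, y, z in m, a list of three; "roll": the turn about the tool's z in rad. A call has 1 to 8 rows; each row is the pose to reach, as a shift and turn from the pose measured when the call began, along the tool's axes at that moment; what a row does not reach only later rows make up. A row lasts 1/12 s, in which the tool goes at most 41.7 mm and 7.16 degrees, less where a joint would pass 70% of its speed; a pose out of reach is approached as far as the arm can. A call with a gripper value outside its range is refused whole. The fingers move at their own pace and stop on an object; FORCE is the grip in N (left out, the last holds). Time passes only in rows, so rows that repeat a pose let the fingers close. It gives the time, the measured TCP pose, the force and the opening at its end, in the units of the state.
- get_obs(): the state, without advancing time (a new reading comes with each control period).
- snapshot(name): name is "side" or "top"; returns a dict with "color" (384x512x3 uint8, red, green, blue), "mtx" (3x3 intrinsics, pixels), "dist" ([k1, k2, p1, p2, k3] as OpenCV has them; the pictures are not rectified), "R" (3x3) and "t" (3): a world point X has camera coordinates R X + t. Camera axes: x right, y down, z forward; pixel columns grow to the right and rows downward; lengths in m; the calibration is good to about 2 mm. A picture is of the moment at which its call begins. There is no depth.
- finish_job(): hands the job in, once; it reports no verdict.
The state is a dict: "clock": time; "joints": joint angles; "qvel": joint speeds; "tau": joint torques, N m; "tcp_pos": TCP position; "orientation": TCP orientation; "contact_force": force on the tool from outside, world axes, zero at the start; "wrist_torque": the same for the moment, N m; "gripper_width": finger opening in m.
Only numpy, scipy, OpenCV 4.12 (cv2) and the standard library are available. Lean on these libraries where they do the work, as an engineer would, in place of code of your own. Each camera call takes 0.05 s, during which the arm holds its last target.

### The job

Unscrew the black cap of the paste canister (anticlockwise by its skirt; it takes several regrasped turns) and set it down upright on the cork pad, letting go of it. Then take it again by the free-turning knob on its top and press it fully home, upright, into the cup of the cap holder until the sprung side ball snaps over its flange, and let go. Do not drop or tip the cap, and leave the spatula, the jar and the plaster rosette where they are.

Things in the scene. Friction and masses are not known exactly. Their poses are not given: they have to be found in the camera images.
- neck_top (a point): Centre of the top of the canister's threaded neck, 144 mm above the bench, z up. Neck 37 mm in diameter, 47 mm over its double right-hand thread. Turning the cap anticlockwise seen from above raises it 22 mm per full turn; it leaves the thread after 4.3 to 4.6 rad (about 255 degrees), then lifts straight off. Before that a straight pull is blocked; let go, the cap keeps its height.
- canister: The paste canister, bolted down; origin at the centre of its underside, z up. A grey round barrel, 80 mm in diameter, with a flat shoulder at 110 mm height, on a base plate 120 mm square and 14 mm thick. Screwed down, the cap's underside is at the shoulder; raised 36 mm or more above that, it is clear of the neck.
- cap_center (a point): Centre of the black screw cap, 20 mm above its underside; z along its axis, x fixed to it so its yaw shows how far it is turned. Skirt: 16-sided ring 56 mm across, 40 mm high; round its foot a flange 66 mm in diameter, 6 mm high; flat top 41 mm above the underside. 0.2 to 0.3 kg. It starts screwed fully down on the canister, so this point is 14 mm below the neck's top.
- knob_center (a point): Centre of the steel knob on the cap's top, on the cap's axis, 36 mm above the cap's centre: an upright cylinder 18 mm in diameter and 26 mm high (from 1 mm above the flat top to 68 mm above the cap's underside). It swivels freely about the axis: it can lift, carry and press the cap but not turn it.
- pad_top (a point): Centre of the top face of the cork pad, 130 by 130 mm, 8 mm thick, fixed to the bench; z up.
- holder_seat (a point): Centre of the floor inside the cap holder's round aluminium cup, 8 mm above the bench, z up; the cap's underside lies here when home. Cup 68 mm inside, about 78 mm outside; flared mouth 75 mm wide, rim 31 mm above this floor. No room for fingers beside the cap in it. On a fixed 100 mm square wooden plate. x points to the ball's housing, which ends 62 mm from the axis.
- ball (a joint): Travel in m of the sprung 16 mm steel ball in the cup's side, its centre 13 mm above the floor: 0 fully out (5.5 mm proud of the wall), 0.001 to 0.004 while the cap's flange presses it aside, back to 0 when snapped over the flange. The flange meets it 16 to 19 mm before home. Spring 6 N at 0, 8 N at 0.004; passing it takes 10 to 20 N downwards, then it yields; weight alone will not.
- spatula: Bystander: a wooden-handled modelling spatula 170 mm long, lying on the bench beyond the work.
- jar: Bystander: a small closed glass jar, 52 mm diameter, 60 mm high; origin at the centre of its underside.
- rosette: Bystander: a cast plaster rosette, 70 mm across and 18 mm high; origin at the centre of its underside.
Not all that is in view belongs to the job. Of the things shaped like the part that bears pad_top, the cork one is meant. Leave any blue look-alike of the part that bears cap_center alone.

How it is judged:
By the outcome, as a careful person would: the job done as asked, in the order asked, and still so for the second after the job is handed in, with the robot touching nothing.
It also fails if it takes over 72 s, if anything falls off the work surface, if the arm or the gripper's body presses on something with over 40 N, if the wrist force passes 120 N, or if a joint passes its speed limit or range.

## Working session

There is one attempt and no reset: what is moved stays moved. The work goes in short steps, Python scripts to look and compute and a shell command to move; the robot and the scene stay as the last step left them, time stands still between calls to the robot, and variables do not carry over. Pictures are saved under pics/ and viewed, and the job is handed in when it is done.

```bash
ls; mkdir -p pics
python3 - <<'E'
from rig import get_obs, snapshot, pinch_z
import cv2,pickle
print(get_obs(),pinch_z)
for n in("side","top"):
    s=snapshot(n); pickle.dump(s,open(f'pics/{n}0.pkl','wb')); cv2.imwrite(f'pics/{n}0.png',s['color'][:,:,::-1]); print(n,s['mtx'],s['dist'],s['R'],s['t'])
E
```

```text
pics
{'clock': 0.0, 'joints': array([ 9.10622201e-01,  3.13436339e-01,  1.49844241e+00,  8.28339586e-06,
        1.33099570e+00, -2.23374705e-01]), 'qvel': array([-1.84890292e-03,  3.60122942e-04,  2.26025842e-03, -1.34209436e-03,
       -1.48370532e-03,  2.17868996e-05]), 'tau': array([-5.92067900e-04, -4.02212977e+01, -2.52266783e+01,  6.93698181e-02,
        3.53550108e-02, -1.64831422e-04]), 'tcp_pos': array([0.22193762, 0.47550787, 0.23816605]), 'orientation': array([ 2.12132702e-04,  8.43517268e-01,  5.37101674e-01, -6.04788523e-04]), 'contact_force': array([-0.41970673, -0.01035483,  0.02333236]), 'wrist_torque': array([0.01683954, 0.03194756, 0.00417329]), 'gripper_width': 0.08802843128730983} 0.0187
side [[463.94007762   0.         257.27622247]
 [  0.         463.94007762 198.15922886]
 [  0.           0.           1.        ]] [-0.05093259  0.          0.          0.          0.        ] [[ 0.96603687 -0.2582176   0.00981979]
 [-0.15912319 -0.62438961 -0.76473357]
 [ 0.20359904  0.73719827 -0.64427179]] [-0.51300688  0.20747351  1.11220639]
top [[446.42857439   0.         259.03259131]
 [  0.         446.42857439 196.44877295]
 [  0.           0.           1.        ]] [0.00029876 0.         0.         0.         0.        ] [[ 0.00953361 -0.99985245  0.01428914]
 [-0.99369061 -0.01106988 -0.1116084 ]
 [ 0.11175011 -0.01313496 -0.99364953]] [0.05332377 0.55061766 1.3277669 ]
```

View pics/side0.png

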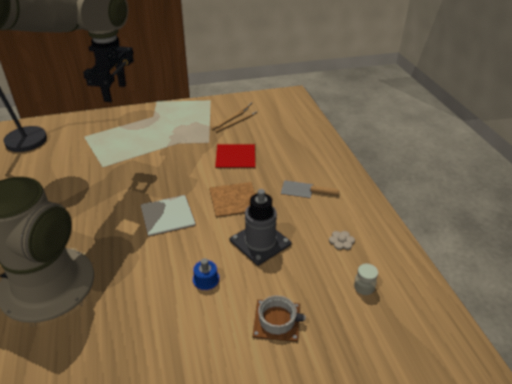

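View pics/top0.png

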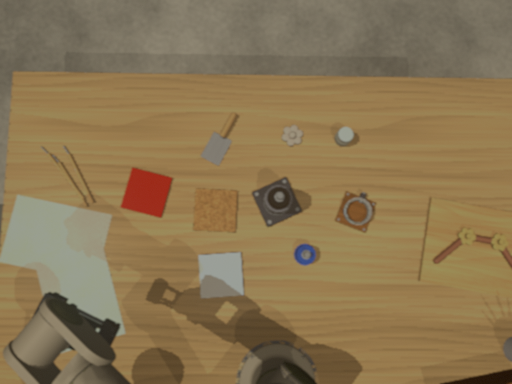

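The top view has three pad-like squares: cork at (216,210), red at (147,192) and white at (221,274). Only the first has cork grain, so that is the pad. The black cap is on the canister at (279,198), with a blue look-alike at (305,254). The holder is at (357,210), its ball housing towards about (363,196). I'll confirm these in enlarged crops.

Run:
```python
import cv2,numpy as np
t=cv2.imread('pics/top0.png'); s=cv2.imread('pics/side0.png')
a=cv2.resize(t[165:290,185:385],None,fx=4,fy=4,interpolation=cv2.INTER_CUBIC)
cv2.imwrite('pics/crop_top.png',a)
b=cv2.resize(s[175:345,195:315],None,fx=3.5,fy=3.5,interpolation=cv2.INTER_CUBIC); cv2.imwrite('pics/crop_side.png',b)
```

```text
(no output)
```

View pics/crop_top.png

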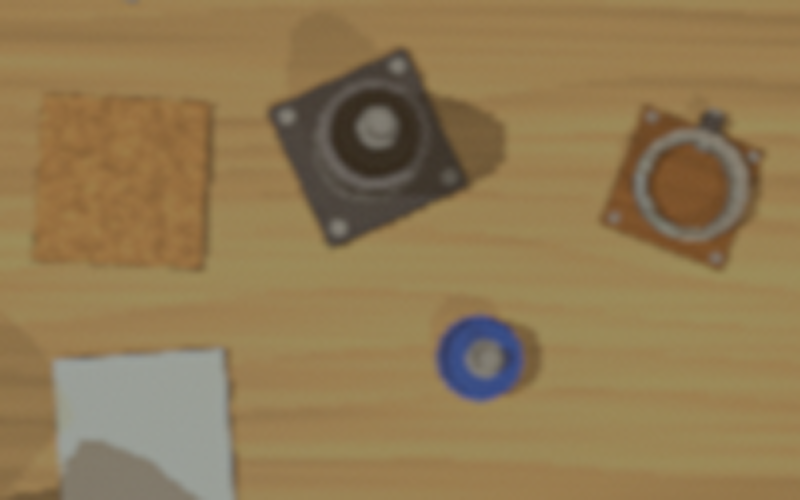

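View pics/crop_side.png

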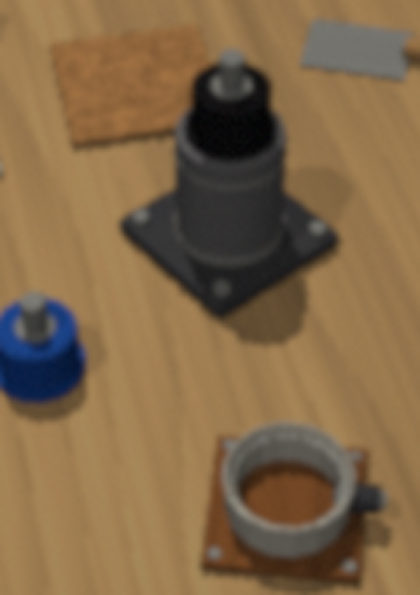

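```bash
cat > h.py <<'E'
import cv2,numpy as np,pickle
def ray(s,uv):
    p=cv2.undistortPoints(np.array([[uv]],float),s['mtx'],s['dist'])[0,0]
    d=s['R'].T@np.array([p[0],p[1],1]); return -s['R'].T@s['t'],d
def atz(s,uv,z):
    o,d=ray(s,uv); return o+d*(z-o[2])/d[2]
def proj(s,X):
    return cv2.projectPoints(np.array(X,float).reshape(-1,3),cv2.Rodrigues(s['R'])[0],s['t'],s['mtx'],s['dist'])[0][:,0]
def tri(a,b):
    A=0;B=0
    for o,d in(a,b):
        d=d/np.linalg.norm(d);P=np.eye(3)-np.outer(d,d);A=A+P;B=B+P@o
    return np.linalg.solve(A,B)
E
python3 - <<'E'
from h import *
T=pickle.load(open('pics/top0.pkl','rb'));S=pickle.load(open('pics/side0.pkl','rb'))
np.set_printoptions(precision=4,suppress=True)
ct=lambda x,y:(185+(x+.5)/4-.5,165+(y+.5)/4-.5)
cs=lambda x,y:(195+(x+.5)/3.5-.5,175+(y+.5)/3.5-.5)
print('knob top T',atz(T,ct(378,124),.178),'S',atz(S,cs(231,58),.178),'tri',tri(ray(T,ct(378,124)),ray(S,cs(231,58))))
b=[atz(T,ct(*p),.016) for p in[(287,117),(397,66),(450,177),(338,228)]];print('can base T',np.mean(b,0))
b=[atz(S,cs(*p),.016) for p in[(140,216),(318,228)]];print('can base S',np.mean(b,0))
for nm,f,I,pp in(('T',ct,T,[(40,94),(212,101),(205,269),(34,261)]),):
    b=[atz(I,f(*p),.008) for p in pp];print('pad',np.mean(b,0),[np.linalg.norm(b[i]-b[i-1]) for i in range(4)], b)
b=[atz(T,ct(*p),.010) for p in[(652,117),(755,156),(716,257),(614,217)]];print('holder bolts T',np.mean(b,0),[np.linalg.norm(b[i]-b[i-1]) for i in range(4)])
b=[atz(S,cs(*p),.010) for p in[(229,444),(355,455),(349,564),(215,552)]];print('holder bolts S',np.mean(b,0),[np.linalg.norm(b[i]-b[i-1]) for i in range(4)])
print('rim T',atz(T,ct(692,183),.039),'S',atz(S,cs(289,478),.039))
print('blue',atz(T,ct(487,357),.068),'pad S',atz(S,(233,199),.008))
print('housing T',atz(T,ct(713,120),.021))
# overlays
def circ(c,r,z): a=np.linspace(0,2*np.pi,200); return np.c_[c[0]+r*np.cos(a),c[1]+r*np.sin(a),np.full(200,z)]
E
```

```text
knob top T [0.5363 0.0065 0.178 ] S [0.5385 0.0036 0.178 ] tri [0.5379 0.0061 0.1759]
can base T [0.5372 0.0046 0.016 ]
can base S [0.5402 0.0072 0.016 ]
pad [0.5096 0.1929 0.008 ] [np.float64(0.12888758076531712), np.float64(0.1330527419752133), np.float64(0.12977801128743477), np.float64(0.13093691092466986)] [array([0.5762, 0.2582, 0.008 ]), array([0.5723, 0.1252, 0.008 ]), array([0.4426, 0.1286, 0.008 ]), array([0.4474, 0.2595, 0.008 ])]
holder bolts T [ 0.5096 -0.2401  0.01  ] [np.float64(0.08354678054075283), np.float64(0.08481144898771842), np.float64(0.08443279046371198), np.float64(0.08379593414285419)]
holder bolts S [ 0.5117 -0.2397  0.01  ] [np.float64(0.08336054330602984), np.float64(0.0830508744852956), np.float64(0.08315784777347926), np.float64(0.08323575866605633)]
rim T [ 0.51   -0.2392  0.039 ] S [ 0.5111 -0.2422  0.039 ]
blue [ 0.3786 -0.0803  0.068 ] pad S [0.5084 0.189  0.008 ]
housing T [ 0.5603 -0.2604  0.021 ]
```

```bash
cat >> h.py <<'E'
def to(x=None,y=None,z=None):
    from rig import get_obs
    from scipy.spatial.transform import Rotation as Ro
    o=get_obs();q=o['orientation'];R=Ro.from_quat([q[1],q[2],q[3],q[0]])
    p=o['tcp_pos'];g=np.array([p[i] if v is None else v for i,v in enumerate((x,y,z))])
    X=R.as_matrix()
    np.set_printoptions(precision=4,suppress=True)
    print('t',round(o['clock'],2),'tcp',p,'yaw',round(np.arctan2(X[1,0],X[0,0]),3),'tilt z',X[:,2],'q6',round(o['joints'][5],3),'F',o['contact_force'],'M',o['wrist_torque'],'w',round(o['gripper_width'],4))
    print('translation ->',X.T@(g-p))
E
python3 -c "
from h import *
to(.5375,.0055,.238)"
```

```text
t 0.1 tcp [0.222  0.4755 0.2383] yaw 1.134 tilt z [-0.0006 -0.0008 -1.    ] q6 -0.223 F [-0.5246  0.306  -0.6906] M [ 0.0378 -0.0045 -0.0034] w 0.0882
translation -> [-0.2924  0.4847  0.0005]
```

```bash
python3 -m creep '[{"hand":0.088,"translation":[-0.2924,0.4847,0],"roll":0.12},{"hand":0.088,"translation":[-0.2924,0.4847,0],"roll":0.24},{"hand":0.088,"translation":[-0.2924,0.4847,0],"roll":0.36},{"hand":0.088,"translation":[-0.2924,0.4847,0],"roll":0.48},{"hand":0.088,"translation":[-0.2924,0.4847,0],"roll":0.6},{"hand":0.088,"translation":[-0.2924,0.4847,0],"roll":0.72},{"hand":0.088,"translation":[-0.2924,0.4847,0],"roll":0.84},{"hand":0.088,"translation":[-0.2924,0.4847,0],"roll":0.96}]'; python3 -c "
from h import *
to(.5375,.0055,.238)"
```

```text
clock: 0.77
tcp_pos: [0.4084, 0.197, 0.2385]
orientation: [0.0, 0.996, 0.084, -0.0]
contact_force: [0.4, 0.3, 0.6]
gripper_width: 0.0878
t 0.77 tcp [0.4084 0.197  0.2385] yaw 0.168 tilt z [-0.0008 -0.0008 -1.    ] q6 0.023 F [0.4147 0.3179 0.6072] M [-0.0231 -0.0089  0.0016] w 0.0878
translation -> [0.0953 0.2104 0.0005]
```

```bash
python3 -c "
from rig import *
o=get_obs();print(o['joints'],o['qvel'])"
```

```text
[ 1.90382252e-01  1.54965333e-01  1.69917007e+00 -6.65915058e-04
  1.28841901e+00  2.25111258e-02] [-1.07238102e+00  1.21217271e-01 -1.40817714e-01 -2.70820050e-04
  1.43904011e-02  3.65147568e-01]
```

```bash
python3 -m creep '[{"hand":0.088,"translation":[0.0953,0.2104,0],"roll":0.12},{"hand":0.088,"translation":[0.0953,0.2104,0],"roll":0.24},{"hand":0.088,"translation":[0.0953,0.2104,0],"roll":0.36},{"hand":0.088,"translation":[0.0953,0.2104,0],"roll":0.48},{"hand":0.088,"translation":[0.0953,0.2104,0],"roll":0.6},{"hand":0.088,"translation":[0.0953,0.2104,0],"roll":0.72},{"hand":0.088,"translation":[0.0953,0.2104,0],"roll":0.84},{"hand":0.088,"translation":[0.0953,0.2104,0],"roll":0.96}]'; python3 -c "
from h import *
to(.5375,.0055,.238)"
```

```text
clock: 1.43
tcp_pos: [0.5378, 0.004, 0.2377]
orientation: [0.001, 0.921, -0.39, -0.001]
contact_force: [0.0, -0.0, -0.0]
gripper_width: 0.0879
t 1.43 tcp [0.5378 0.004  0.2377] yaw -0.8 tilt z [-0.0023 -0.0006 -1.    ] q6 0.591 F [ 0.0424 -0.0473 -0.0368] M [-0.0203  0.0928  0.0092] w 0.0879
translation -> [-0.0013 -0.0008 -0.0003]
```

```bash
python3 -m creep '[{"translation":[-0.0013,-0.0008,0],"roll":0.12,"hand":0.088},{"translation":[-0.0013,-0.0008,0],"roll":0.24,"hand":0.088},{"translation":[-0.0013,-0.0008,0],"roll":0.36,"hand":0.088},{"translation":[-0.0013,-0.0008,0],"roll":0.48,"hand":0.088},{"translation":[-0.0013,-0.0008,0],"roll":0.6,"hand":0.088},{"translation":[-0.0013,-0.0008,0],"roll":0.72,"hand":0.088},{"translation":[-0.0013,-0.0008,0],"roll":0.84,"hand":0.088},{"translation":[-0.0013,-0.0008,0],"roll":0.96,"hand":0.088}]'; python3 -m creep '[{"translation":[0,0,0],"roll":0.12,"hand":0.088},{"translation":[0,0,0],"roll":0.24,"hand":0.088},{"translation":[0,0,0],"roll":0.36,"hand":0.088},{"translation":[0,0,0],"roll":0.48,"hand":0.088},{"translation":[0,0,0],"roll":0.6,"hand":0.088},{"translation":[0,0,0],"roll":0.72,"hand":0.088},{"translation":[0,0,0],"roll":0.84,"hand":0.088},{"translation":[0,0,0],"roll":0.96,"hand":0.088}]'; python3 -c "
from h import *
to(.5375,.0055,.121)
from rig import snapshot
import cv2
s=snapshot('side');cv2.imwrite('pics/s1.png',cv2.resize(s['color'][90:280,180:340,::-1],None,fx=3.5,fy=3.5,interpolation=2))"
```

```text
clock: 2.1
tcp_pos: [0.5374, 0.0055, 0.2374]
orientation: [-0.001, -0.635, 0.773, 0.001]
contact_force: [0.8, -0.3, -0.5]
gripper_width: 0.0878
clock: 2.77
tcp_pos: [0.5372, 0.0056, 0.237]
orientation: [-0.002, -0.203, 0.979, 0.0]
contact_force: [0.5, -0.4, -0.0]
gripper_width: 0.0882
t 2.77 tcp [0.5372 0.0056 0.237 ] yaw -2.732 tilt z [-0.0038 -0.0002 -1.    ] q6 2.525 F [ 0.4672 -0.4442 -0.0322] M [ 0.0935  0.1269 -0.0342] w 0.0882
translation -> [-0.0006 -0.0003  0.116 ]
```

View pics/s1.png

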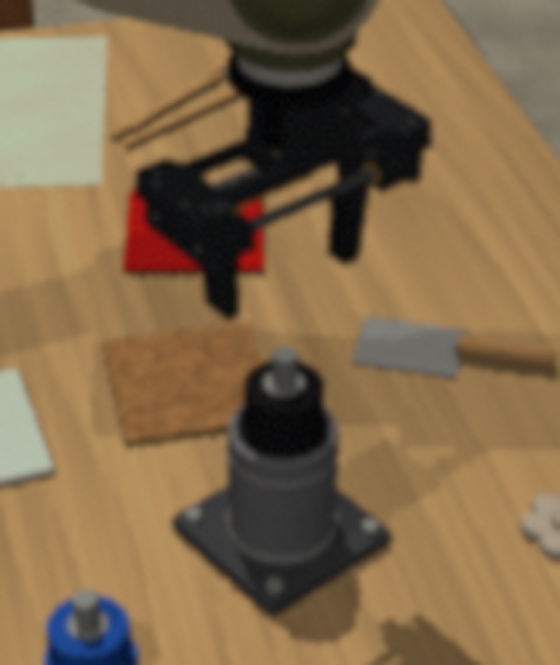

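The crop shows the fingers straddling the cap, with the tip midpoint at about (286,285), directly above the knob at (285,355). I'll descend onto the skirt.

```bash
python3 -m creep '[{"translation":[0,0,0.03],"roll":0,"hand":0.088},{"translation":[0,0,0.06],"roll":0,"hand":0.088},{"translation":[0,0,0.085],"roll":0,"hand":0.088},{"translation":[0,0,0.1],"roll":0,"hand":0.088},{"translation":[0,0,0.11],"roll":0,"hand":0.088},{"translation":[0,0,0.116],"roll":0,"hand":0.088},{"translation":[0,0,0.116],"roll":0,"hand":0.088}]'; python3 -c "
from h import *
to(.5375,.0055,.121)"
```

```text
clock: 3.4
tcp_pos: [0.5365, 0.0056, 0.1204]
orientation: [-0.002, -0.2, 0.98, 0.001]
contact_force: [0.2, -0.0, -0.3]
gripper_width: 0.0878
t 3.4 tcp [0.5365 0.0056 0.1204] yaw -2.738 tilt z [-0.005   0.0001 -1.    ] q6 2.531 F [ 0.187  -0.0025 -0.299 ] M [ 0.0366  0.1065 -0.0357] w 0.0878
translation -> [-0.0008 -0.0004 -0.0007]
```

```bash
python3 -m creep '[{"translation":[-0.0008,-0.0004,-0.0005],"roll":0,"hand":0.06},{"translation":[-0.0008,-0.0004,-0.0005],"roll":0,"hand":0.052},{"translation":[-0.0008,-0.0004,-0.0005],"roll":0,"hand":0.052},{"translation":[-0.0008,-0.0004,-0.0005],"roll":0,"hand":0.052},{"translation":[-0.0008,-0.0004,-0.0005],"roll":0,"hand":0.052}]' 10; python3 -c "
from h import *
to(.5375,.0055,.121)"
```

```text
clock: 3.82
tcp_pos: [0.5376, 0.0055, 0.1213]
orientation: [-0.002, -0.2, 0.98, 0.0]
contact_force: [0.7, 0.7, 0.4]
gripper_width: 0.0566
t 3.82 tcp [0.5376 0.0055 0.1213] yaw -2.738 tilt z [-0.0043 -0.0001 -1.    ] q6 2.531 F [0.6998 0.7364 0.412 ] M [ 0.0634  0.1184 -0.0358] w 0.0566
translation -> [0.0001 0.     0.0003]
```

```bash
python3 -m creep '[{"translation":[0,0,0],"roll":0,"hand":0.05},{"translation":[0,0,0],"roll":0,"hand":0.05},{"translation":[0,0,0],"roll":0,"hand":0.05}]' 40; python3 -c "
from h import *
to(.5375,.0055,.121)"
```

```text
clock: 4.07
tcp_pos: [0.5375, 0.0055, 0.1213]
orientation: [-0.002, -0.2, 0.98, 0.0]
contact_force: [-1.1, 0.8, -1.0]
gripper_width: 0.0553
t 4.07 tcp [0.5375 0.0055 0.1213] yaw -2.738 tilt z [-0.0046 -0.0001 -1.    ] q6 2.531 F [-1.1224  0.7727 -0.9544] M [0.1241 0.1901 0.0292] w 0.0553
translation -> [-0.     -0.      0.0003]
```

```bash
python3 -m creep '[{"translation":[0,0,-0.0003],"roll":-0.08,"hand":0.05},{"translation":[0,0,-0.0006],"roll":-0.16,"hand":0.05},{"translation":[0,0,-0.0008],"roll":-0.24,"hand":0.05},{"translation":[0,0,-0.0011],"roll":-0.32,"hand":0.05},{"translation":[0,0,-0.0014],"roll":-0.4,"hand":0.05},{"translation":[0,0,-0.0014],"roll":-0.4,"hand":0.05}]'; python3 -c "
from h import *
to(.5375,.0055,.121)"
```

```text
clock: 4.57
tcp_pos: [0.5374, 0.0055, 0.1225]
orientation: [-0.002, -0.392, 0.92, 0.001]
contact_force: [0.2, 0.2, -1.6]
gripper_width: 0.0555
t 4.57 tcp [0.5374 0.0055 0.1225] yaw -2.335 tilt z [-0.0049 -0.     -1.    ] q6 2.128 F [ 0.2244  0.1958 -1.618 ] M [0.06   0.1579 0.0022] w 0.0555
translation -> [-0.     -0.0001  0.0015]
```

```bash
python3 -m creep '[{"translation":[0,0,-0.0004],"roll":-0.12,"hand":0.05},{"translation":[0,0,-0.0008],"roll":-0.24,"hand":0.05},{"translation":[0,0,-0.0013],"roll":-0.36,"hand":0.05},{"translation":[0,0,-0.0017],"roll":-0.48,"hand":0.05},{"translation":[0,0,-0.0021],"roll":-0.6,"hand":0.05},{"translation":[0,0,-0.0025],"roll":-0.72,"hand":0.05},{"translation":[0,0,-0.0029],"roll":-0.84,"hand":0.05},{"translation":[0,0,-0.0034],"roll":-0.96,"hand":0.05}]'; python3 -c "
from h import *
to(.5375,.0055,.121+.0035*1.363)
from rig import snapshot
import cv2
s=snapshot('side');cv2.imwrite('pics/s2.png',cv2.resize(s['color'][120:280,190:330,::-1],None,fx=3.7,fy=3.7,interpolation=2))"
```

```text
clock: 5.23
tcp_pos: [0.5372, 0.0054, 0.1257]
orientation: [0.002, 0.774, -0.633, -0.002]
contact_force: [-1.2, -1.6, -2.0]
gripper_width: 0.0554
t 5.23 tcp [0.5372 0.0054 0.1257] yaw -1.372 tilt z [-0.0056 -0.0003 -1.    ] q6 1.165 F [-1.1502 -1.585  -1.9551] M [-0.2447  0.2471 -0.0224] w 0.0554
translation -> [-0.0001 -0.0003 -0.0001]
```

View pics/s2.png

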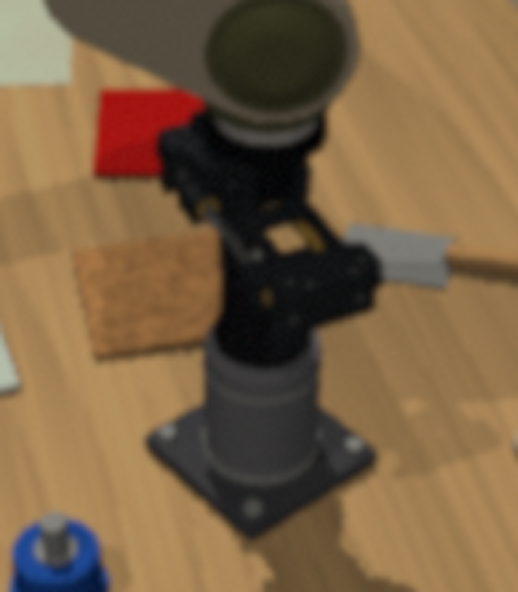

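The gripper hides the cap, so its rise can't be seen yet. Forces are low and there's no sign of jamming. I'll continue.

```bash
python3 -m creep '[{"translation":[0,0.0003,-0.0004],"roll":-0.12,"hand":0.05},{"translation":[0,0.0003,-0.0008],"roll":-0.24,"hand":0.05},{"translation":[0,0.0003,-0.0013],"roll":-0.36,"hand":0.05},{"translation":[0,0.0003,-0.0017],"roll":-0.48,"hand":0.05},{"translation":[0,0.0003,-0.0021],"roll":-0.6,"hand":0.05},{"translation":[0,0.0003,-0.0025],"roll":-0.72,"hand":0.05},{"translation":[0,0.0003,-0.0029],"roll":-0.84,"hand":0.05},{"translation":[0,0.0003,-0.0034],"roll":-0.96,"hand":0.05}]'; python3 -c "
from h import *
to(.5375,.0055,.121+.0035*2.323)"
```

```text
clock: 5.95
tcp_pos: [0.5373, 0.0048, 0.1292]
orientation: [0.001, 0.98, -0.201, -0.002]
contact_force: [0.7, -4.1, -2.1]
gripper_width: 0.0553
t 5.95 tcp [0.5373 0.0048 0.1292] yaw -0.404 tilt z [-0.0046 -0.0013 -1.    ] q6 0.197 F [ 0.6706 -4.0626 -2.1137] M [-0.5773 -0.0697 -0.0143] w 0.0553
translation -> [-0.0001 -0.0007  0.0001]
```

```bash
python3 -m creep '[{"translation":[0,0,-0.0004],"roll":-0.12,"hand":0.05},{"translation":[0,0,-0.0008],"roll":-0.24,"hand":0.05},{"translation":[0,0,-0.0013],"roll":-0.36,"hand":0.05},{"translation":[0,0,-0.0017],"roll":-0.48,"hand":0.05},{"translation":[0,0,-0.0021],"roll":-0.6,"hand":0.05},{"translation":[0,0,-0.0025],"roll":-0.72,"hand":0.05},{"translation":[0,0,-0.0029],"roll":-0.84,"hand":0.05},{"translation":[0,0,-0.0034],"roll":-0.96,"hand":0.05}]'; python3 -c "
from h import *
to(.5375,.0055,.121+.0035*3.29)"
```

```text
clock: 6.62
tcp_pos: [0.5376, 0.0044, 0.1326]
orientation: [0.0, 0.962, 0.275, -0.002]
contact_force: [-0.1, -2.1, -2.0]
gripper_width: 0.0551
t 6.62 tcp [0.5376 0.0044 0.1326] yaw 0.556 tilt z [-0.0039 -0.002  -1.    ] q6 -0.763 F [-0.1286 -2.1394 -2.0223] M [-0.3465 -0.1481  0.0413] w 0.0551
translation -> [ 0.0005 -0.001   0.0001]
```

```bash
python3 -m creep '[{"translation":[0,0,-0.0004],"roll":-0.12,"hand":0.05},{"translation":[0,0,-0.0008],"roll":-0.24,"hand":0.05},{"translation":[0,0,-0.0013],"roll":-0.36,"hand":0.05},{"translation":[0,0,-0.0017],"roll":-0.48,"hand":0.05},{"translation":[0,0,-0.0021],"roll":-0.6,"hand":0.05},{"translation":[0,0,-0.0025],"roll":-0.72,"hand":0.05},{"translation":[0,0,-0.0029],"roll":-0.84,"hand":0.05},{"translation":[0,0,-0.0034],"roll":-0.96,"hand":0.05}]';  python3 -m creep '[{"translation":[0,0,-0.0004],"roll":-0.12,"hand":0.05},{"translation":[0,0,-0.0008],"roll":-0.24,"hand":0.05},{"translation":[0,0,-0.0013],"roll":-0.36,"hand":0.05},{"translation":[0,0,-0.0017],"roll":-0.48,"hand":0.05},{"translation":[0,0,-0.0019],"roll":-0.55,"hand":0.05},{"translation":[0,0,-0.0021],"roll":-0.6,"hand":0.05}]';python3 -c "
from h import *
to(.5375,.0055,.121+.0035*4.8)"
```

```text
clock: 7.28
tcp_pos: [0.5379, 0.0044, 0.1361]
orientation: [-0.0, 0.726, 0.688, -0.002]
contact_force: [2.3, 0.1, -2.3]
gripper_width: 0.0559
clock: 7.78
tcp_pos: [0.538, 0.0044, 0.1381]
orientation: [-0.001, 0.491, 0.871, -0.002]
contact_force: [0.2, 0.7, -2.2]
gripper_width: 0.0553
t 7.78 tcp [0.538  0.0044 0.1381] yaw 2.115 tilt z [-0.0029 -0.0019 -1.    ] q6 -2.323 F [ 0.1701  0.7421 -2.2494] M [ 0.0822  0.021  -0.0039] w 0.0553
translation -> [0.0011 0.0002 0.0003]
```

Total turn is 4.85 rad and the tool carries about 2.2 N, close to the cap's weight. I'll lift gently and watch the force.

```bash
python3 -m creep '[{"translation":[0,0,-0.001],"roll":0,"hand":0.05},{"translation":[0,0,-0.003],"roll":0,"hand":0.05},{"translation":[0,0,-0.005],"roll":0,"hand":0.05},{"translation":[0,0,-0.005],"roll":0,"hand":0.05}]';python3 -c "
from h import *
to(.5375,.0055,.2)
from rig import snapshot
import cv2
s=snapshot('side');cv2.imwrite('pics/s3.png',cv2.resize(s['color'][120:280,190:330,::-1],None,fx=3.7,fy=3.7,interpolation=2))"
```

```text
clock: 8.12
tcp_pos: [0.5382, 0.0044, 0.1436]
orientation: [-0.0, 0.492, 0.871, -0.001]
contact_force: [-0.1, -0.1, -2.0]
gripper_width: 0.0559
t 8.12 tcp [0.5382 0.0044 0.1436] yaw 2.113 tilt z [-0.0022 -0.0021 -1.    ] q6 -2.32 F [-0.1423 -0.1358 -2.0345] M [ 0.1095  0.002  -0.0445] w 0.0559
translation -> [ 0.0012 -0.0002 -0.0564]
```

View pics/s3.png

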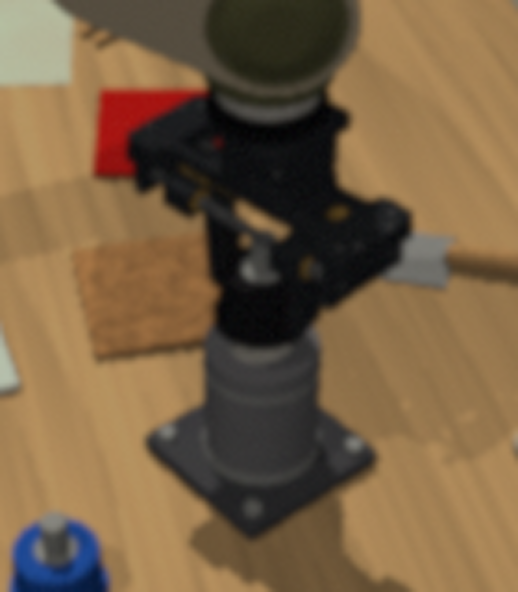

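The crop shows the cap at (265,310) raised off the shoulder, with the pale neck visible at (265,345). The force is still 2 N, so it's free. I'll lift clear.

```bash
python3 -m creep '[{"translation":[0,0,-0.01],"roll":0,"hand":0.05},{"translation":[0,0,-0.025],"roll":0,"hand":0.05},{"translation":[0,0,-0.04],"roll":0,"hand":0.05},{"translation":[0,0,-0.055],"roll":0,"hand":0.05},{"translation":[0,0,-0.06],"roll":0,"hand":0.05},{"translation":[0,0,-0.06],"roll":0,"hand":0.05}]' 50;python3 -c "
from h import *
to(.5095,.192,.21)
from rig import snapshot
import cv2
s=snapshot('side');cv2.imwrite('pics/s4.png',cv2.resize(s['color'][90:280,180:340,::-1],None,fx=3.5,fy=3.5,interpolation=2))"
```

```text
clock: 8.67
tcp_pos: [0.5387, 0.0044, 0.2049]
orientation: [0.001, 0.492, 0.871, -0.001]
contact_force: [0.1, 0.3, -1.6]
gripper_width: 0.0557
t 8.67 tcp [0.5387 0.0044 0.2049] yaw 2.113 tilt z [ 0.0002 -0.0026 -1.    ] q6 -2.32 F [ 0.0951  0.3138 -1.5548] M [ 0.1218 -0.0074 -0.0153] w 0.0557
translation -> [ 0.1757  0.0718 -0.0056]
```

View pics/s4.png

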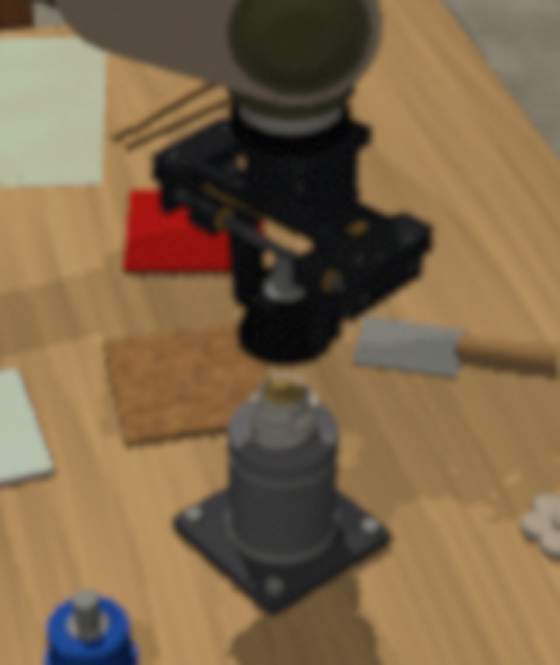

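```bash
python3 -m creep '[{"translation":[0.015,0.006,0],"roll":0,"hand":0.05},{"translation":[0.04,0.0164,0],"roll":0,"hand":0.05},{"translation":[0.07,0.0286,0],"roll":0,"hand":0.05},{"translation":[0.1,0.041,0],"roll":0,"hand":0.05},{"translation":[0.13,0.053,0],"roll":0,"hand":0.05},{"translation":[0.155,0.0633,0],"roll":0,"hand":0.05},{"translation":[0.17,0.0695,0],"roll":0,"hand":0.05},{"translation":[0.1757,0.0718,0],"roll":0,"hand":0.05}]';python3 -c "
from h import *
to(.5095,.192,.0315)"
```

```text
clock: 9.38
tcp_pos: [0.508, 0.1941, 0.2023]
orientation: [-0.001, 0.491, 0.871, -0.002]
contact_force: [-0.2, 0.0, -2.2]
gripper_width: 0.0553
t 9.38 tcp [0.508  0.1941 0.2023] yaw 2.115 tilt z [-0.0037 -0.0021 -1.    ] q6 -1.965 F [-0.1783  0.0476 -2.1811] M [ 0.0482 -0.0363 -0.0052] w 0.0553
translation -> [-0.0026  0.0009  0.1708]
```

```bash
python3 -m creep '[{"translation":[-0.002,0.001,0.02],"roll":0,"hand":0.05},{"translation":[-0.002,0.001,0.05],"roll":0,"hand":0.05},{"translation":[-0.002,0.001,0.085],"roll":0,"hand":0.05},{"translation":[-0.002,0.001,0.115],"roll":0,"hand":0.05},{"translation":[-0.002,0.001,0.14],"roll":0,"hand":0.05},{"translation":[-0.002,0.001,0.16],"roll":0,"hand":0.05},{"translation":[-0.002,0.001,0.168],"roll":0,"hand":0.05},{"translation":[-0.002,0.001,0.170],"roll":0,"hand":0.05}]';python3 -c "
from h import *
to(.5095,.192,.0193)
from rig import snapshot
import cv2
s=snapshot('side');cv2.imwrite('pics/s5.png',cv2.resize(s['color'][90:280,160:320,::-1],None,fx=3.5,fy=3.5,interpolation=2))"
```

```text
clock: 10.05
tcp_pos: [0.5085, 0.1918, 0.0306]
orientation: [-0.002, 0.491, 0.871, -0.003]
contact_force: [0.3, 0.5, -1.2]
gripper_width: 0.0555
t 10.05 tcp [0.5085 0.1918 0.0306] yaw 2.115 tilt z [-0.007  -0.0027 -1.    ] q6 -1.967 F [ 0.337   0.5475 -1.2372] M [0.047  0.0084 0.0407] w 0.0555
translation -> [-0.0004  0.001   0.0113]
```

View pics/s5.png

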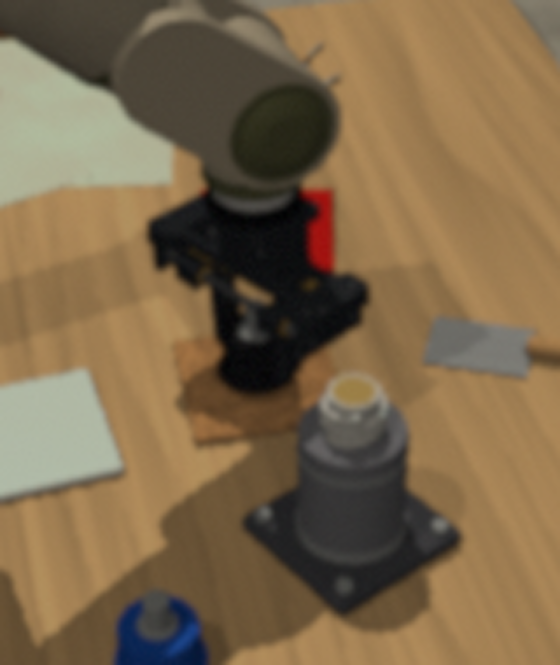

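The crop shows the cap over the cork at (255,365). I'll lower it slowly to contact, expected at TCP z ≈ 0.019.

```bash
python3 -m creep '[{"translation":[0,0,0.003],"roll":0,"hand":0.05},{"translation":[0,0,0.006],"roll":0,"hand":0.05},{"translation":[0,0,0.008],"roll":0,"hand":0.05},{"translation":[0,0,0.0095],"roll":0,"hand":0.05},{"translation":[0,0,0.0105],"roll":0,"hand":0.05},{"translation":[0,0,0.011],"roll":0,"hand":0.05},{"translation":[0,0,0.011],"roll":0,"hand":0.05}]';python3 -c "
from h import *
to(.5095,.192,.0193)"
```

```text
clock: 10.68
tcp_pos: [0.5091, 0.192, 0.0207]
orientation: [-0.002, 0.491, 0.871, -0.002]
contact_force: [-0.3, 0.6, -2.1]
gripper_width: 0.0554
t 10.68 tcp [0.5091 0.192  0.0207] yaw 2.115 tilt z [-0.0051 -0.0024 -1.    ] q6 -1.967 F [-0.3201  0.6165 -2.1096] M [0.0408 0.0224 0.0506] w 0.0554
translation -> [-0.0002  0.0004  0.0014]
```

```bash
python3 -m creep '[{"translation":[0,0,0.001],"roll":0,"hand":0.05},{"translation":[0,0,0.0018],"roll":0,"hand":0.05},{"translation":[0,0,0.0022],"roll":0,"hand":0.05},{"translation":[0,0,0.0022],"roll":0,"hand":0.05}]';python3 -c "
from h import *
to(.5095,.192,.0193)"
```

```text
clock: 11.02
tcp_pos: [0.5092, 0.192, 0.0193]
orientation: [-0.002, 0.491, 0.871, -0.002]
contact_force: [-4.0, -1.7, 8.2]
gripper_width: 0.0556
t 11.02 tcp [0.5092 0.192  0.0193] yaw 2.115 tilt z [-0.0049 -0.0025 -1.    ] q6 -1.967 F [-4.0179 -1.6559  8.172 ] M [-0.0103  0.6233  0.0789] w 0.0556
translation -> [-0.0002  0.0003 -0.    ]
```

```bash
python3 -m creep '[{"translation":[0,0,0],"roll":0,"hand":0.058},{"translation":[0,0,0],"roll":0,"hand":0.066},{"translation":[0,0,0],"roll":0,"hand":0.088},{"translation":[0,0,0],"roll":0,"hand":0.088},{"translation":[0,0,0],"roll":0,"hand":0.088},{"translation":[0,0,0],"roll":0,"hand":0.088},{"translation":[0,0,0],"roll":0,"hand":0.088}]';python3 -c "
from h import *
to(.5095,.192,.0193)"
```

```text
clock: 11.6
tcp_pos: [0.5092, 0.192, 0.0192]
orientation: [-0.002, 0.491, 0.871, -0.002]
contact_force: [0.1, -0.9, -0.4]
gripper_width: 0.0875
t 11.6 tcp [0.5092 0.192  0.0192] yaw 2.115 tilt z [-0.0049 -0.0025 -1.    ] q6 -1.967 F [ 0.1355 -0.9287 -0.3999] M [ 0.0505  0.0804 -0.0037] w 0.0875
translation -> [-0.0002  0.0003 -0.0001]
```

```bash
python3 -m creep '[{"translation":[0,0,-0.01],"roll":0,"hand":0.088},{"translation":[0,0,-0.03],"roll":0,"hand":0.088},{"translation":[0,0,-0.055],"roll":0,"hand":0.088},{"translation":[0,0,-0.08],"roll":0.1,"hand":0.088},{"translation":[0,0,-0.1],"roll":0.22,"hand":0.088},{"translation":[0,0,-0.1],"roll":0.34,"hand":0.088},{"translation":[0,0,-0.1],"roll":0.46,"hand":0.088},{"translation":[0,0,-0.1],"roll":0.58,"hand":0.088}]';python3 -c "
from h import *
to(.5095,.192,.056)
from rig import snapshot
import cv2
s=snapshot('side');pickle.dump(s,open('pics/s6.pkl','wb'));cv2.imwrite('pics/s6.png',cv2.resize(s['color'][90:250,160:300,::-1],None,fx=3.7,fy=3.7,interpolation=2))"
```

```text
clock: 12.27
tcp_pos: [0.5098, 0.1923, 0.1204]
orientation: [-0.0, 0.722, 0.692, -0.002]
contact_force: [-0.4, -0.7, 0.5]
gripper_width: 0.0881
t 12.27 tcp [0.5098 0.1923 0.1204] yaw 1.529 tilt z [-0.0035 -0.0023 -1.    ] q6 -1.382 F [-0.4388 -0.6795  0.4687] M [ 0.0468  0.0288 -0.0387] w 0.0881
translation -> [-0.0002 -0.      0.0644]
```

View pics/s6.png

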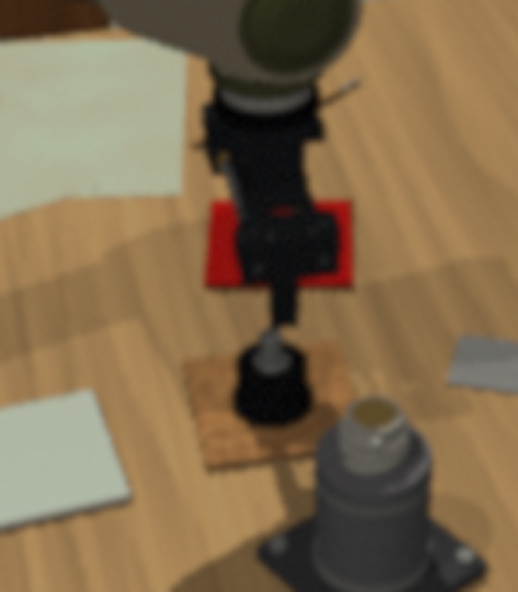

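The cap stands upright and free on the cork at (272,385), with the knob top at about (270,335). I'll check where the knob is.

```bash
python3 -c "
from h import *
s=pickle.load(open('pics/s6.pkl','rb'))
print(atz(s,(160+270.5/3.7-.5,90+335.5/3.7-.5),.076)); p=proj(s,[[.5095,.192,.076],[.5095,.192,.008]]);print((p-[160,90]+.5)*3.7)"
python3 -m creep '[{"translation":[0,0,0.02],"roll":0.1,"hand":0.06},{"translation":[0,0,0.02],"roll":0.2,"hand":0.06},{"translation":[0,0,0.02],"roll":0.3,"hand":0.06},{"translation":[0,0,0.02],"roll":0.4,"hand":0.06}]'; python3 -c "
from h import *
to(.509,.192,.053)"
```

```text
[0.50924095 0.1906064  0.076     ]
[[270.43185536 334.35979701]
 [272.53587174 402.5462704 ]]
clock: 12.65
tcp_pos: [0.5096, 0.1922, 0.1005]
orientation: [-0.0, 0.847, 0.531, -0.002]
contact_force: [0.0, -0.6, 1.1]
gripper_width: 0.0631
t 12.65 tcp [0.5096 0.1922 0.1005] yaw 1.12 tilt z [-0.0041 -0.0023 -1.    ] q6 -0.973 F [ 0.0343 -0.5733  1.0671] M [-0.0015  0.0015  0.0637] w 0.0631
translation -> [-0.0003 -0.0003  0.0475]
```

```bash
python3 -m creep '[{"translation":[0,0,0.012],"roll":0,"hand":0.05},{"translation":[0,0,0.027],"roll":0,"hand":0.05},{"translation":[0,0,0.039],"roll":0,"hand":0.05},{"translation":[0,0,0.045],"roll":0,"hand":0.05},{"translation":[0,0,0.048],"roll":0,"hand":0.05},{"translation":[0,0,0.048],"roll":0,"hand":0.05}]'; python3 -c "
from h import *
to(.509,.192,.052)"
```

```text
clock: 13.15
tcp_pos: [0.5093, 0.1921, 0.0525]
orientation: [-0.0, 0.847, 0.532, -0.003]
contact_force: [0.0, -0.2, -0.2]
gripper_width: 0.0505
t 13.15 tcp [0.5093 0.1921 0.0525] yaw 1.121 tilt z [-0.0045 -0.0024 -1.    ] q6 -0.974 F [ 0.0489 -0.2314 -0.1819] M [ 0.0122 -0.0493 -0.0023] w 0.0505
translation -> [-0.0003 -0.0002  0.0005]
```

```bash
python3 -m creep '[{"translation":[0,0,0],"roll":0,"hand":0.03},{"translation":[0,0,0],"roll":0,"hand":0.014},{"translation":[0,0,0],"roll":0,"hand":0.014},{"translation":[0,0,0],"roll":0,"hand":0.014},{"translation":[0,0,0],"roll":0,"hand":0.014},{"translation":[0,0,0],"roll":0,"hand":0.014}]' 15;  python3 -m creep '[{"translation":[0,0,0],"roll":0,"hand":0.01},{"translation":[0,0,0],"roll":0,"hand":0.01},{"translation":[0,0,0],"roll":0,"hand":0.01}]' 60; python3 -c "
from h import *
to(.509,.192,.052)"
```

```text
clock: 13.65
tcp_pos: [0.5094, 0.1921, 0.0527]
orientation: [-0.0, 0.847, 0.532, -0.002]
contact_force: [-1.1, -2.1, 1.9]
gripper_width: 0.0173
clock: 13.9
tcp_pos: [0.5094, 0.192, 0.0527]
orientation: [-0.0, 0.847, 0.532, -0.003]
contact_force: [-0.8, -0.3, -0.5]
gripper_width: 0.0166
t 13.9 tcp [0.5094 0.192  0.0527] yaw 1.121 tilt z [-0.0043 -0.0025 -1.    ] q6 -0.974 F [-0.8094 -0.3219 -0.4709] M [-0.0544 -0.0444  0.0244] w 0.0166
translation -> [-0.0002 -0.0003  0.0007]
```

```bash
python3 -m creep '[{"translation":[0,0,-0.01],"roll":0,"hand":0.01},{"translation":[0,0,-0.03],"roll":0,"hand":0.01},{"translation":[0,0,-0.06],"roll":0,"hand":0.01},{"translation":[0,0,-0.09],"roll":0,"hand":0.01},{"translation":[0,0,-0.125],"roll":0,"hand":0.01},{"translation":[0,0,-0.155],"roll":0,"hand":0.01},{"translation":[0,0,-0.175],"roll":0,"hand":0.01},{"translation":[0,0,-0.185],"roll":0,"hand":0.01}]'; python3 -c "
from h import *
to(.5105,-.240,.235)
from rig import snapshot
import cv2
s=snapshot('side');cv2.imwrite('pics/s7.png',cv2.resize(s['color'][40:220,160:300,::-1],None,fx=3.3,fy=3.3,interpolation=2))"
```

```text
clock: 14.57
tcp_pos: [0.5106, 0.1927, 0.2412]
orientation: [0.001, 0.847, 0.532, -0.0]
contact_force: [0.5, 0.8, -1.9]
gripper_width: 0.0169
t 14.57 tcp [0.5106 0.1927 0.2412] yaw 1.121 tilt z [ 0.0002 -0.0018 -1.    ] q6 -0.974 F [ 0.4533  0.7513 -1.8996] M [ 0.0125 -0.0153  0.0163] w 0.0169
translation -> [-0.3898  0.1879  0.0069]
```

View pics/s7.png

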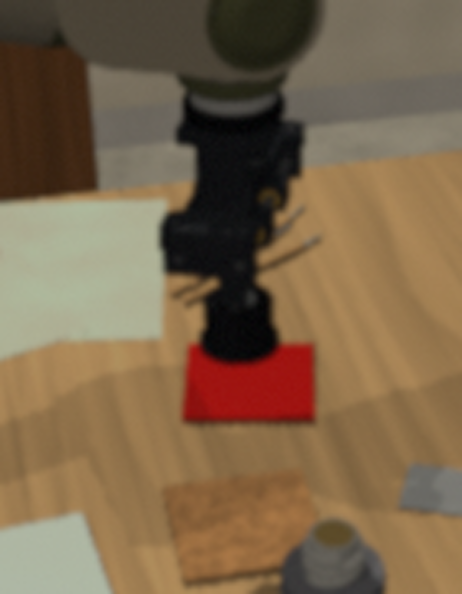

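The cap hangs upright from the knob at (240,325). I'll carry it over to the holder.

```bash
python3 -m creep '[{"translation":[-0.012,0.006,0],"roll":0,"hand":0.01},{"translation":[-0.032,0.0155,0],"roll":0,"hand":0.01},{"translation":[-0.055,0.0265,0],"roll":0,"hand":0.01},{"translation":[-0.08,0.0386,0],"roll":0,"hand":0.01},{"translation":[-0.105,0.0506,0],"roll":0,"hand":0.01},{"translation":[-0.13,0.0627,0],"roll":0,"hand":0.01},{"translation":[-0.155,0.0747,0],"roll":0,"hand":0.01},{"translation":[-0.18,0.0868,0],"roll":0,"hand":0.01}]'; python3 -c "
from h import *
to(.5105,-.240,.235)"
```

```text
clock: 15.28
tcp_pos: [0.5101, -0.0083, 0.2403]
orientation: [-0.0, 0.847, 0.532, -0.001]
contact_force: [1.0, -1.0, -1.7]
gripper_width: 0.0163
t 15.28 tcp [ 0.5101 -0.0083  0.2403] yaw 1.121 tilt z [-0.0018 -0.001  -1.    ] q6 -1.367 F [ 1.0478 -0.9929 -1.6655] M [ 0.0113 -0.0427 -0.0455] w 0.0163
translation -> [-0.2085  0.1011  0.0056]
```

```bash
python3 -m creep '[{"translation":[-0.025,0.0121,0],"roll":0,"hand":0.01},{"translation":[-0.05,0.0242,0],"roll":0,"hand":0.01},{"translation":[-0.08,0.0388,0],"roll":0,"hand":0.01},{"translation":[-0.11,0.0533,0],"roll":0,"hand":0.01},{"translation":[-0.14,0.0679,0],"roll":0,"hand":0.01},{"translation":[-0.17,0.0824,0],"roll":0,"hand":0.01},{"translation":[-0.195,0.0945,0],"roll":0,"hand":0.01},{"translation":[-0.2085,0.1011,0],"roll":0,"hand":0.01}]'; python3 -c "
from h import *
to(.5105,-.240,.12)"
```

```text
clock: 15.95
tcp_pos: [0.5098, -0.2425, 0.2389]
orientation: [-0.001, 0.848, 0.531, -0.002]
contact_force: [0.3, -0.7, -2.1]
gripper_width: 0.0164
t 15.95 tcp [ 0.5098 -0.2425  0.2389] yaw 1.119 tilt z [-0.0039  0.0001 -1.    ] q6 -1.769 F [ 0.2774 -0.7425 -2.0892] M [ 0.0218 -0.068   0.0031] w 0.0164
translation -> [ 0.0028 -0.      0.1189]
```

```bash
python3 -m creep '[{"translation":[0.0028,0,0.015],"roll":0,"hand":0.01},{"translation":[0.0028,0,0.04],"roll":0,"hand":0.01},{"translation":[0.0028,0,0.07],"roll":0,"hand":0.01},{"translation":[0.0028,0,0.1],"roll":0,"hand":0.01},{"translation":[0.0028,0,0.125],"roll":0,"hand":0.01},{"translation":[0.0028,0,0.139],"roll":0,"hand":0.01},{"translation":[0.0028,0,0.139],"roll":0,"hand":0.01},{"translation":[0.0028,0,0.139],"roll":0,"hand":0.01}]'; python3 -c "
from h import *
to(.5105,-.240,.12)
from rig import snapshot
import cv2
s=snapshot('side');pickle.dump(s,open('pics/s8.pkl','wb'));cv2.imwrite('pics/s8.png',cv2.resize(s['color'][220:350,210:340,::-1],None,fx=4.5,fy=4.5,interpolation=2))
s=snapshot('top');pickle.dump(s,open('pics/t8.pkl','wb'));cv2.imwrite('pics/t8.png',cv2.resize(s['color'][150:270,300:420,::-1],None,fx=4.5,fy=4.5,interpolation=2))"
```

```text
clock: 16.62
tcp_pos: [0.5102, -0.2393, 0.0994]
orientation: [-0.002, 0.847, 0.531, -0.002]
contact_force: [-0.2, -0.2, -1.0]
gripper_width: 0.016
t 16.62 tcp [ 0.5102 -0.2393  0.0994] yaw 1.119 tilt z [-0.0055  0.0014 -1.    ] q6 -1.764 F [-0.1911 -0.1926 -0.9613] M [ 0.0151 -0.0414  0.0013] w 0.016
translation -> [-0.0005  0.0004 -0.0206]
```

View pics/s8.png

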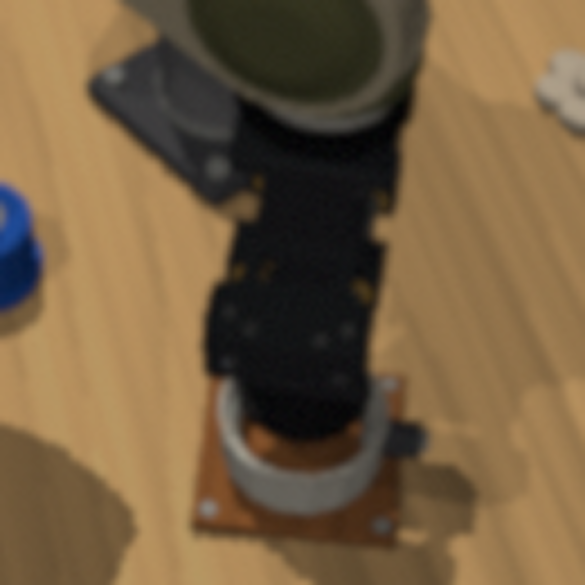

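View pics/t8.png

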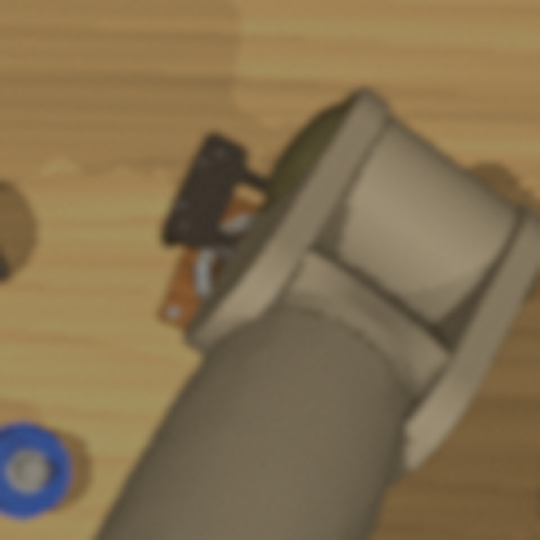

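The side view shows the cap's foot (bottom at about (303,438)) hanging over the cup mouth. The top view is hidden by the arm. I'll overlay the predicted circles to check alignment.

Run:
```python
from h import *
s=pickle.load(open('pics/s8.pkl','rb'))
I=cv2.imread('pics/s8.png')
def circ(c,r,z): a=np.linspace(0,2*np.pi,90); return np.c_[c[0]+r*np.cos(a),c[1]+r*np.sin(a),np.full(90,z)]
for c,r,z,col in(((.5102,-.2393),.033,.0994-.0447,(0,255,0)),((.5105,-.2400),.0375,.039,(0,0,255)),((.5105,-.24),.039,.008,(255,0,0))):
    p=((proj(s,circ(c,r,z))-[210,220]+.5)*4.5).astype(int); cv2.polylines(I,[p.reshape(-1,1,2)],True,col,1)
cv2.imwrite('pics/s8o.png',I[300:,100:500].repeat(2,0).repeat(2,1))
```

```text
(no output)
```

View pics/s8o.png

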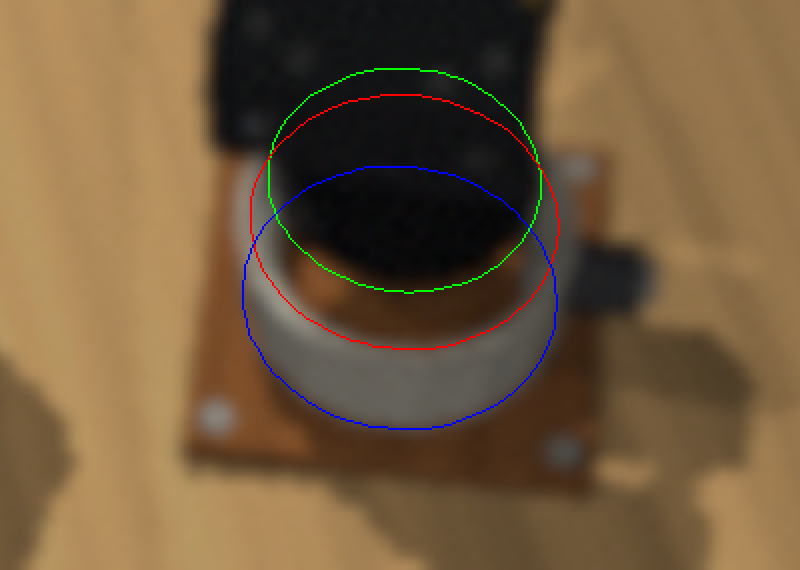

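Run:
```python
from h import *
s=pickle.load(open('pics/s8.pkl','rb'))
I=s['color'][270:335,245:320,::-1]
J=cv2.resize(I,None,fx=10,fy=9,interpolation=2)
J=cv2.resize(I,None,fx=9,fy=9,interpolation=2)
J=np.clip((J/255.)**0.45*255,0,255).astype(np.uint8)
def circ(c,r,z): a=np.linspace(0,2*np.pi,90); return np.c_[c[0]+r*np.cos(a),c[1]+r*np.sin(a),np.full(90,z)]
K=J.copy()
for c,r,z,col in(((.5102,-.2393),.033,.0994-.0447,(0,255,0)),((.5102,-.2393),.033,.0994-.0387,(0,255,255)),((.5105,-.2400),.0375,.039,(0,0,255)),((.5105,-.2400),.034,.032,(255,0,255))):
    p=((proj(s,circ(c,r,z))-[245,270]+.5)*9).astype(int); cv2.polylines(K,[p.reshape(-1,1,2)],True,col,1)
cv2.imwrite('pics/s8p.png',J);cv2.imwrite('pics/s8q.png',K)
```

```text
(no output)
```

View pics/s8p.png

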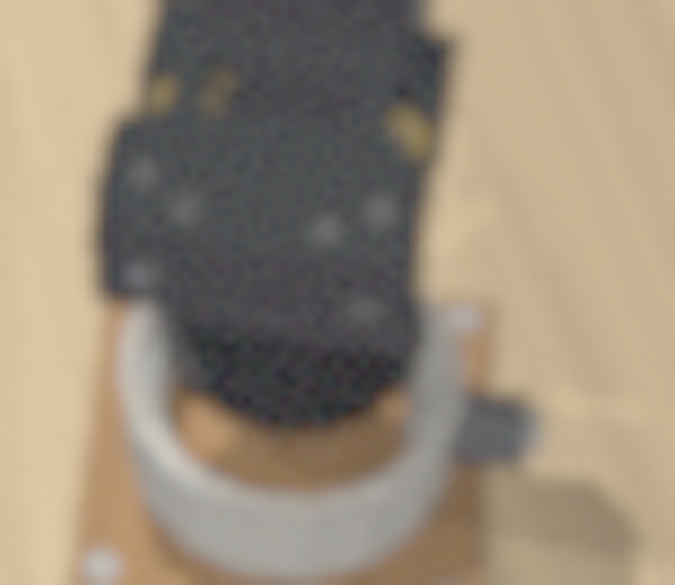

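View pics/s8q.png

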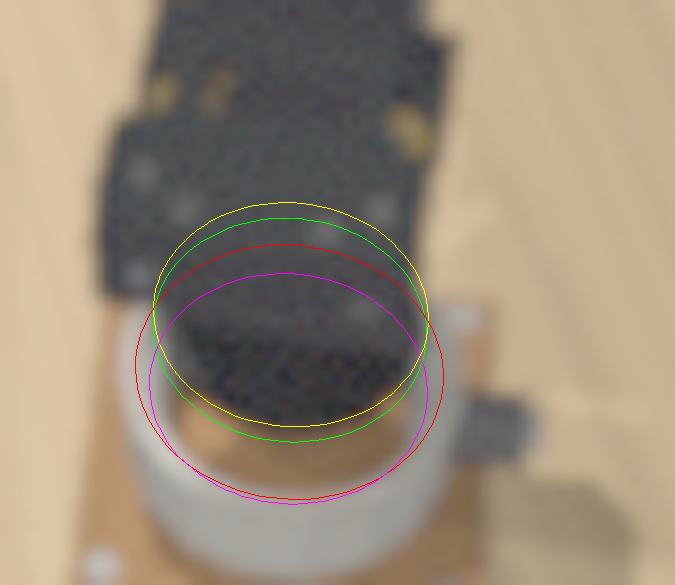

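The cap and the rim overlays share the same small bias, about 1 px. The cap is centred over the mouth to about 1 mm, so I'll descend in steps.

```bash
python3 -m creep '[{"translation":[-0.0003,0.0003,0.005],"roll":0,"hand":0.01},{"translation":[-0.0003,0.0003,0.01],"roll":0,"hand":0.01},{"translation":[-0.0003,0.0003,0.014],"roll":0,"hand":0.01},{"translation":[-0.0003,0.0003,0.018],"roll":0,"hand":0.01},{"translation":[-0.0003,0.0003,0.021],"roll":0,"hand":0.01},{"translation":[-0.0003,0.0003,0.022],"roll":0,"hand":0.01},{"translation":[-0.0003,0.0003,0.022],"roll":0,"hand":0.01}]' 60; python3 -c "
from h import *
to(.5105,-.240,.075)"
```

```text
clock: 17.3
tcp_pos: [0.5109, -0.2404, 0.0787]
orientation: [-0.001, 0.847, 0.531, -0.001]
contact_force: [-0.2, 0.0, -1.9]
gripper_width: 0.0167
t 17.3 tcp [ 0.5109 -0.2404  0.0787] yaw 1.119 tilt z [-0.0031 -0.0005 -1.    ] q6 -1.764 F [-0.2474  0.0012 -1.9458] M [-0.0019  0.0113  0.0966] w 0.0167
translation -> [ 0.0002 -0.0005  0.0037]
```

```bash
python3 -m creep '[{"translation":[0,-0.0003,0.0015],"roll":0,"hand":0.01},{"translation":[0,-0.0003,0.003],"roll":0,"hand":0.01},{"translation":[0,-0.0003,0.0045],"roll":0,"hand":0.01},{"translation":[0,-0.0003,0.0045],"roll":0,"hand":0.01}]' 60; python3 -c "
from h import *
to(.5105,-.240,.070)"
```

```text
clock: 17.63
tcp_pos: [0.5105, -0.2402, 0.0739]
orientation: [-0.001, 0.847, 0.531, -0.002]
contact_force: [-0.7, -0.1, -1.8]
gripper_width: 0.0164
t 17.63 tcp [ 0.5105 -0.2402  0.0739] yaw 1.119 tilt z [-0.0034 -0.0002 -1.    ] q6 -1.764 F [-0.7156 -0.0896 -1.8487] M [ 0.0363 -0.0124  0.0372] w 0.0164
translation -> [ 0.0002 -0.0001  0.0039]
```

```bash
python3 -m creep '[{"translation":[0,0,0.001],"roll":0,"hand":0.01},{"translation":[0,0,0.002],"roll":0,"hand":0.01},{"translation":[0,0,0.003],"roll":0,"hand":0.01},{"translation":[0,0,0.004],"roll":0,"hand":0.01},{"translation":[0,0,0.004],"roll":0,"hand":0.01}]' 60; python3 -c "
from h import *
to(.5105,-.240,.0527)"
```

```text
clock: 18.05
tcp_pos: [0.5104, -0.2403, 0.0708]
orientation: [-0.001, 0.847, 0.531, -0.002]
contact_force: [-5.4, 2.0, 10.8]
gripper_width: 0.0165
t 18.05 tcp [ 0.5104 -0.2403  0.0708] yaw 1.12 tilt z [-0.0035 -0.0006 -1.    ] q6 -1.764 F [-5.4014  2.0118 10.8227] M [ 0.3762  0.8331 -0.0153] w 0.0165
translation -> [ 0.0003 -0.      0.0181]
```

Contact is 18 mm before home, with the side force pointing away from the ball housing. That is the ball, so I'll press on.

```bash
python3 -m creep '[{"translation":[0,0,0.002],"roll":0,"hand":0.01},{"translation":[0,0,0.003],"roll":0,"hand":0.01},{"translation":[0,0,0.004],"roll":0,"hand":0.01},{"translation":[0,0,0.005],"roll":0,"hand":0.01},{"translation":[0,0,0.005],"roll":0,"hand":0.01}]' 60; python3 -c "
from h import *
to(.5105,-.240,.0527)"
```

```text
clock: 18.47
tcp_pos: [0.5108, -0.2405, 0.066]
orientation: [-0.0, 0.847, 0.531, -0.001]
contact_force: [1.2, 0.5, 1.1]
gripper_width: 0.0167
t 18.47 tcp [ 0.5108 -0.2405  0.066 ] yaw 1.12 tilt z [-0.0024 -0.0013 -1.    ] q6 -1.764 F [1.2217 0.4899 1.0586] M [ 0.0046 -0.0162  0.0286] w 0.0167
translation -> [ 0.0003 -0.0004  0.0133]
```

```bash
python3 -m creep '[{"translation":[0,-0.0002,0.002],"roll":0,"hand":0.01},{"translation":[0,-0.0002,0.004],"roll":0,"hand":0.01},{"translation":[0,-0.0002,0.006],"roll":0,"hand":0.01},{"translation":[0,-0.0002,0.008],"roll":0,"hand":0.01},{"translation":[0,-0.0002,0.009],"roll":0,"hand":0.01},{"translation":[0,-0.0002,0.009],"roll":0,"hand":0.01}]' 60; python3 -c "
from h import *
to(.5105,-.240,.0527)"
```

```text
clock: 18.97
tcp_pos: [0.5105, -0.2403, 0.0563]
orientation: [-0.0, 0.847, 0.531, -0.001]
contact_force: [2.4, -0.9, -5.0]
gripper_width: 0.0164
t 18.97 tcp [ 0.5105 -0.2403  0.0563] yaw 1.119 tilt z [-0.0028 -0.0009 -1.    ] q6 -1.764 F [ 2.448  -0.88   -4.9679] M [-0.113  -0.3068 -0.0131] w 0.0164
translation -> [ 0.0003 -0.0001  0.0036]
```

The reading went to −5 N, pulling down, so the ball is now riding over the flange's top edge. I'll press to the floor.

```bash
python3 -m creep '[{"translation":[0,0,0.0015],"roll":0,"hand":0.01},{"translation":[0,0,0.003],"roll":0,"hand":0.01},{"translation":[0,0,0.004],"roll":0,"hand":0.01},{"translation":[0,0,0.005],"roll":0,"hand":0.01},{"translation":[0,0,0.005],"roll":0,"hand":0.01}]' 60; python3 -c "
from h import *
to(.5105,-.240,.0527)"
```

```text
clock: 19.38
tcp_pos: [0.5102, -0.2404, 0.0525]
orientation: [-0.0, 0.847, 0.531, -0.002]
contact_force: [-6.8, 1.8, 11.4]
gripper_width: 0.0165
t 19.38 tcp [ 0.5102 -0.2404  0.0525] yaw 1.12 tilt z [-0.0034 -0.001  -1.    ] q6 -1.764 F [-6.8497  1.7821 11.4329] M [ 0.4191  1.0612 -0.0242] w 0.0165
translation -> [ 0.0004  0.0001 -0.0002]
```

```bash
python3 -m creep '[{"translation":[0,0,0.001],"roll":0,"hand":0.01},{"translation":[0,0,0.002],"roll":0,"hand":0.01},{"translation":[0,0,0.0025],"roll":0,"hand":0.01},{"translation":[0,0,0.0025],"roll":0,"hand":0.01}]' 60; python3 -c "
from h import *
to(.5105,-.240,.0527)"
```

```text
clock: 19.72
tcp_pos: [0.5102, -0.2404, 0.0523]
orientation: [-0.0, 0.847, 0.531, -0.002]
contact_force: [-10.3, 5.5, 22.8]
gripper_width: 0.0166
t 19.72 tcp [ 0.5102 -0.2404  0.0523] yaw 1.12 tilt z [-0.0033 -0.0015 -1.    ] q6 -1.764 F [-10.251    5.4991  22.7578] M [ 0.8781  1.5212 -0.0269] w 0.0166
translation -> [ 0.0005  0.0001 -0.0004]
```

It's rigid at 23 N with TCP z 0.0523, so the cap is on the floor. I'll ease the load, open and withdraw.

```bash
python3 -m creep '[{"translation":[0,0,-0.0002],"roll":0,"hand":0.01},{"translation":[0,0,0],"roll":0,"hand":0.03},{"translation":[0,0,0],"roll":0,"hand":0.05},{"translation":[0,0,0],"roll":0,"hand":0.05},{"translation":[0,0,0],"roll":0,"hand":0.05},{"translation":[0,0,0],"roll":0,"hand":0.05}]'; python3 -c "
from h import *
to(.5105,-.240,.0527)"; python3 -m creep '[{"translation":[0,0,-0.01],"roll":0,"hand":0.05},{"translation":[0,0,-0.03],"roll":0,"hand":0.05},{"translation":[0,0,-0.06],"roll":0,"hand":0.05},{"translation":[0,0,-0.1],"roll":0,"hand":0.05},{"translation":[0,0,-0.14],"roll":0,"hand":0.05},{"translation":[0,0,-0.17],"roll":0,"hand":0.05},{"translation":[0,0,-0.2],"roll":0,"hand":0.05}]'; python3 -c "
from h import *
to(.35,-.36,.25)
from rig import snapshot
import cv2
s=snapshot('side');pickle.dump(s,open('pics/s9.pkl','wb'));cv2.imwrite('pics/s9.png',cv2.resize(s['color'][220:350,210:340,::-1],None,fx=4.5,fy=4.5,interpolation=2))"
```

```text
clock: 20.22
tcp_pos: [0.5102, -0.2404, 0.0521]
orientation: [-0.0, 0.847, 0.531, -0.002]
contact_force: [-0.3, -0.7, -1.1]
gripper_width: 0.0474
t 20.22 tcp [ 0.5102 -0.2404  0.0521] yaw 1.12 tilt z [-0.0035 -0.0014 -1.    ] q6 -1.764 F [-0.28   -0.7205 -1.0744] M [-0.0028  0.0095  0.0068] w 0.0474
translation -> [ 0.0005  0.0001 -0.0006]
clock: 20.8
tcp_pos: [0.5107, -0.24, 0.2551]
orientation: [0.001, 0.847, 0.531, -0.002]
contact_force: [0.7, -0.1, -0.0]
gripper_width: 0.0501
t 20.8 tcp [ 0.5107 -0.24    0.2551] yaw 1.12 tilt z [-0.002  -0.0025 -1.    ] q6 -1.765 F [ 0.6738 -0.1308 -0.012 ] M [-0.0237  0.0129 -0.0284] w 0.0501
translation -> [-0.1781 -0.0924  0.0057]
```

View pics/s9.png

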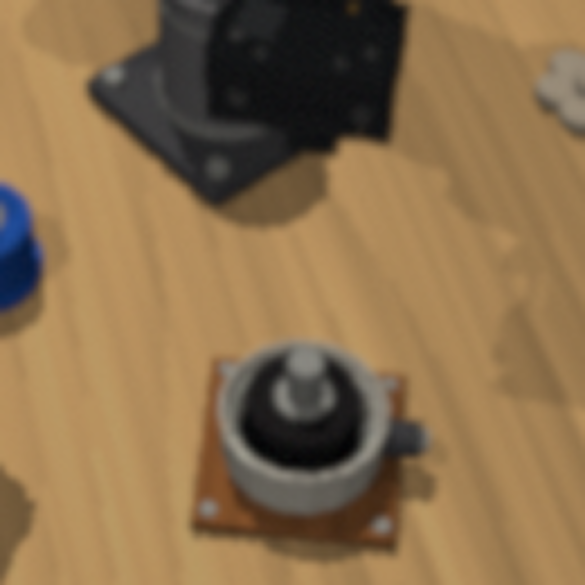

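The cap is in the cup and upright, its knob top at about (307,355). I'll move the arm aside and check the knob's height in both views.

```bash
python3 -m creep '[{"translation":[-0.02,-0.01,0],"roll":0,"hand":0.05},{"translation":[-0.05,-0.026,0],"roll":0,"hand":0.05},{"translation":[-0.08,-0.041,0],"roll":0,"hand":0.05},{"translation":[-0.11,-0.057,0],"roll":0,"hand":0.05},{"translation":[-0.14,-0.073,0],"roll":0,"hand":0.05},{"translation":[-0.16,-0.083,0],"roll":0,"hand":0.05},{"translation":[-0.178,-0.092,0],"roll":0,"hand":0.05},{"translation":[-0.178,-0.092,0],"roll":0,"hand":0.05}]'
python3 - <<'E'
from h import *
from rig import snapshot
import cv2
s=snapshot('side');t=snapshot('top')
print(proj(s,[[.5105,-.24,z] for z in(.076,.082,.092)]),proj(t,[[.5105,-.24,z] for z in(.076,.092)]))
a=cv2.resize(s['color'][280:340,250:310,::-1],None,fx=8,fy=8,interpolation=2)
for z,c in((.076,(0,255,0)),(.093,(0,0,255))):
    an=np.linspace(0,6.283,60);p=proj(s,np.c_[.5105+.009*np.cos(an),-.24+.009*np.sin(an),np.full(60,z)])
    cv2.polylines(a,[((p-[250,280]+.5)*8).astype(int).reshape(-1,1,2)],True,c,1)
cv2.imwrite('pics/s10.png',a)
cv2.imwrite('pics/s10f.png',s['color'][:,:,::-1]);cv2.imwrite('pics/t10f.png',t['color'][:,:,::-1])
E
```

```text
clock: 21.52
tcp_pos: [0.3496, -0.3627, 0.2615]
orientation: [0.005, 0.848, 0.53, -0.0]
contact_force: [0.5, -0.0, -0.3]
gripper_width: 0.05
[[277.31126965 300.02028369]
 [277.41910805 298.27523509]
 [277.60070181 295.33524168]] [[360.82078179 209.20902755]
 [362.14767631 208.75062581]]
```

View pics/s10.png

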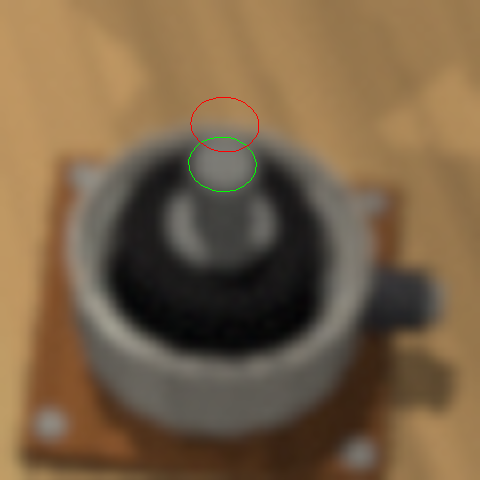

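View pics/s10f.png

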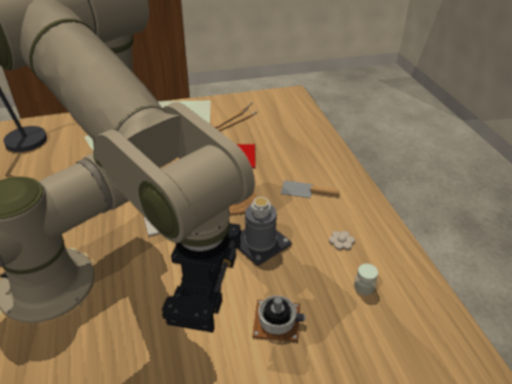

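View pics/t10f.png

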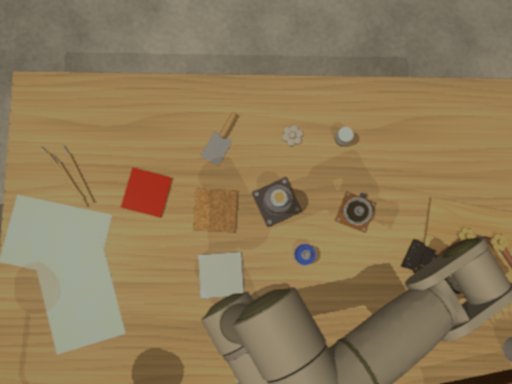

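The knob top matches the home-height circle (green), not the one raised 17 mm (red). In the top view the spatula (217,148), rosette (292,135), jar (345,136) and blue cap (305,254) are all where they began. The arm is clear, so I'll hand in.

```bash
python3 -c "
from rig import *
print(finish_job())"
```

```text
the job is handed in; nothing more can be done
None
```

I unscrewed the black cap, set it upright on the cork pad and let go. I then took it by the knob, pressed it home in the holder's cup and let go. I handed the job in at about 22 s; no verdict is reported.

- **Unscrewing:** I turned the cap 4.85 rad in one grip instead of the several you described, because the wrist's range allowed it. It then lifted off freely.
- **Pressing home:** The flange met the ball 18 mm before home and needed more than 11 N. The reading then went to −5 N as the ball passed over the flange. The cap stopped rigid on the floor at 23 N with the tool at the expected height.
- **Last checks:** In the side view the knob top matches the fully home height. In the top view the spatula, jar, rosette and blue look-alike are where they began, and the arm was clear of everything.
- **Not checked directly:** I inferred the ball's snap from force and height. I did not read its travel or pull on the cap to test it.

No check failed. The only disagreements were 1 to 3 mm offsets between the camera estimates.

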